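# Load the insulation tester and hold its sprung pull rod at the length mark

### The job

Load the insulation tester: put the terminal strip, the relay and the ceramic bobbin into its tray, all three lying inside the walls. Then take the upright knob of the telescoping rod, pull the rod out against its spring until its pointer lines up with the length mark, and finish while still holding it there, as the test runs only while the rod is held. Leave the other things on the bench where they are.

Things in the scene. Friction and masses are not known exactly. Their poses are not given: they have to be found in the camera images.
- station: The insulation tester, fixed to the bench: a grey base plate 310 x 270 x 12 mm with an open tray and a telescoping rod on it. Origin: centre of its underside, on the bench. Its x axis runs along the rod, which is pulled out towards -x (roughly towards the robot); y to the left, z up.
- tray_floor (a point): Centre of the inner floor of the tester's tray, 17 mm above the bench and 55 mm to the station's +y. The tray is an open grey plastic box, 210 (x) x 140 (y) mm outside, walls 5 mm thick, wall tops 27 mm above this floor. Axes as the station's.
- sleeve_mouth (a point): Centre of the mouth of the rod's fixed dark steel outer sleeve (28 mm diameter, lying along x), 60 mm above the bench, at x = +45, y = -60 mm in the station's frame. A middle tube and the inner rod slide out of it towards -x.
- rod (a joint): How far the telescoping rod is pulled out along the station's -x, in m: 0 = fully in (start), stop at 0.115. The inner spring pulls it back in with 4 N at 0, rising by 0.7 N per 10 mm (9 to 11 N at the mark); it springs back when let go. The mark lies 68 to 100 mm out.
- knob_grip (a point): The place to grip the rod's upright knob, a plain black cylinder 22 mm in diameter and 75 mm tall at the rod's free end: on its axis, 97 mm above the bench, 23 mm below its top; moves with the rod, axes as the station's. Open all round: its neighbours are lower than 76 mm, and the sleeve mouth is 65 mm behind with the rod in.
- pointer (a point): Tip of the pointer, a steel blade 4 mm wide (x) that sticks out from the knob's foot to the station's -y, top 50 mm above the bench; it moves with the rod and has the same x in the station's frame as the knob's axis. Axes as the station's.
- mark_tip (a point): The length mark: upright steel blade, 4 mm wide (x), top 50 mm above the bench, on a small dark block on the rail. This point is the end of its top edge nearest the rod; axes as the station's. The pull needed is the distance along the station's x from mark to pointer with the rod in.
- strip_center (a point): Centre of the terminal strip, a black plastic bar with five raised blocks and brass screws, loose, lying flat: 64 (x) x 22 (y) x 19 (z) mm. Point half-way up; axes along these sizes.
- relay_center (a point): Centre of the relay, a grey plastic box with a pale label on top, loose: 40 (x) x 28 (y) x 32 (z) mm. Point half-way up; axes along these sizes.
- bobbin_center (a point): Centre of the ceramic bobbin, a white spool-shaped insulator, loose, standing upright: 30 mm diameter at both flanges (each 10 mm tall), waist 22 mm, 36 mm tall. Point half-way up, z along its axis.
- strip: The terminal strip; origin at the centre of its underside.
- relay: The relay; origin at the centre of its underside.
- bobbin: The bobbin; origin at the centre of its underside.
- gland: Brass cable gland, stepped, 28 mm diameter, 24 mm tall; lies among the parts and is not needed. Origin at the centre of its underside.
- bearing: Steel bearing ring, 40 mm diameter, 12 mm tall; among the parts, not needed. Origin at the centre of its underside.
- multimeter: Yellow and black multimeter 75 (x) x 145 (y) x 42 mm, lying flat, not needed. Origin at the centre of its underside.
- pliers: Red-handled pliers lying flat, about 165 mm long and 12 mm high, not needed. Origin near the pivot; its jaws point along +x.
- screwdriver: Screwdriver lying flat along its x, about 170 mm long, not needed. Origin on the bench under its middle.
There are look-alikes about, which are no part of the job. What is shaped like the bobbin but blue or orange is not meant.

How it is judged (in metres and radians):
On the way, in this order (a step that is already met when the one before it is completed fails the run):
1. the strip, the relay and the bobbin lie in the tray, let go, with the rod still in (x of strip_center in the frame of station between -0.092 and 0.092 m and y of strip_center in the frame of station between -0.002 and 0.112 m and z of strip_center in the frame of station between 0.01 and 0.05 m and x of relay_center in the frame of station between -0.092 and 0.092 m and y of relay_center in the frame of station between -0.002 and 0.112 m and z of relay_center in the frame of station between 0.01 and 0.05 m and x of bobbin_center in the frame of station between -0.092 and 0.092 m and y of bobbin_center in the frame of station between -0.002 and 0.112 m and z of bobbin_center in the frame of station between 0.01 and 0.05 m and contact force between the fingers and strip below 0.2 N and contact force between the fingers and relay below 0.2 N and contact force between the fingers and bobbin below 0.2 N and value of joint rod below 0.02 m), for 0.2 s.
2. the rod is held by its knob with the pointer at the mark (x of pointer in the frame of mark_tip between -0.006 and 0.006 m and value of joint rod above 0.05 m and velocity of joint rod between -0.02 and 0.02 m/s and contact force between the fingers and rod_c1 above 2 N), for 0.5 s.
At the end, for the whole second after the job is handed in: The three parts lie at rest inside the tray's walls, and the fingers hold the rod's knob with the pointer within 6 mm of the length mark, at rest, through the last second (all of step 2 and x of strip_center in the frame of station between -0.092 and 0.092 m and y of strip_center in the frame of station between -0.002 and 0.112 m and z of strip_center in the frame of station between 0.01 and 0.05 m and x of relay_center in the frame of station between -0.092 and 0.092 m and y of relay_center in the frame of station between -0.002 and 0.112 m and z of relay_center in the frame of station between 0.01 and 0.05 m and x of bobbin_center in the frame of station between -0.092 and 0.092 m and y of bobbin_center in the frame of station between -0.002 and 0.112 m and z of bobbin_center in the frame of station between 0.01 and 0.05 m and contact force between the fingers and strip below 0.2 N and contact force between the fingers and relay below 0.2 N and contact force between the fingers and bobbin below 0.2 N and linear speed of each of strip, relay, bobbin below 0.03 m/s); the arm keeps its last pose, push and grip.
It fails at once if another loose thing on the bench is moved by more than 40 mm (distance of any of gland, bearing, multimeter, pliers, screwdriver from where it was at the start of the episode above 0.04 m).
It also fails if it takes over 72 s, if anything falls off the work surface, if the arm or the gripper's body presses on something with over 40 N, if the wrist force passes 120 N, or if a joint passes its speed limit or range.

### The arm

A 6-joint arm with a two-finger parallel gripper is mounted at the origin on the work surface. World frame = base frame: x ahead of the robot, y to its left, z up, the work surface at z = 0. Lengths are in m, angles in degrees, forces in N, time in s.
With the tool pointing down it reaches from about 0.375 to 0.9 m from the base axis. Payload 3.1 kg.
Tool frame: the origin (TCP) lies on the centre line of the jaws, within the pads' length; the fingertips stand 25 mm ahead of it and the grasp point (between the pads) lies 6 mm ahead of it; y points along the fingers, x is the direction in which the jaws open and shut, and the axes are right-handed (so a half turn about y gives the same grasp; the last joint's range is limited). The gripper opens to 87 mm and grips with 3 to 60 N. Pads are 19 mm wide; open, the fingers measure 117 mm over their backs; the gripper's body (75 mm by 190 mm) begins 51 mm behind the grasp point.
Start: joints at [60.991, 30.224, 82.088, -0, 67.689, -10.227], TCP at [0.201, 0.592, 0.248] pointing down, gripper open.
Joint ranges: [-176.69, 176.69], [-43.24, 126.21], [12.49, 139.97], [-82, 262], [0, 151.66], [-163.58, 163.58]. Speed limits (degrees/s): [159.86, 159.86, 180, 180, 180, 180].

### API

Orientations are given as a 3x3 rotation matrix whose columns are the frame's x, y, z axes.
In Python, from rig import * gives the robot as it stands.
- The arm moves only by the tool play_rows, never from a script. Its argument "commands" is a list of rows, each a list of 2 entries, a list of its own where there are three numbers: the shift along the world's x, y, z in m, then the turn, a rotation vector about the world's x, y, z in rad. A call has 1 to 10 rows; each row is the pose to reach, as a shift and turn from the pose commanded when the call began; what a row does not reach only later rows make up. A row lasts 1/8 s, in which the tool goes at most 62.5 mm and 10.7 degrees, less where a joint would pass 70% of its speed; a pose out of reach is approached as far as the arm can. A call with a gripper value outside its range is refused whole. "gripper" is the finger opening in m, from 0 to 0.087, set as the call begins (left out, the last holds). The fingers move at their own pace and stop on an object; the grip force is fixed at half the most. Time passes only in rows, so rows that repeat a pose let the fingers close. It gives the time, the measured TCP pose, the force and the opening at its end, in the units of the state.
- read_state(): the state, without advancing time (a new reading comes with each control period).
- capture(name): name is "scene" or "top" or "wrist"; returns a dict with "frame" (420x560x3 uint8, red, green, blue), "depth" (420x560 float32, m along the optical axis (not along the pixel's ray), 0 where there is no reading), "mtx" (3x3 intrinsics, pixels), "cam_to_world" (4x4, takes a point from camera to world coordinates); the wrist camera has in their place "hand_eye" (4x4, takes a point from camera to tool coordinates, whose origin is the TCP and whose axes are the tool frame's). Camera axes: x right, y down, z forward; pixel columns grow to the right and rows downward; lengths in m; the calibration is good to about 2 mm. The wrist camera is an equidistant fisheye: a pixel r from the principal point sees the ray r / f radians off the axis. A picture is of the moment at which its call begins: read the wrist's pose just before it.
- hand_in(): hands the job in, once; it reports no verdict.
The state is a dict: "time_s": time; "joint_positions": joint angles; "qvel": joint speeds; "tau": joint torques, N m; "position": TCP position; "tcp_rot": TCP orientation; "force": force on the tool from outside, world axes, zero at the start; "moment": the same for the moment, N m; "opening": opening from 0.0 (shut) to 1.0 (fully open).
Only numpy, scipy, OpenCV 4.12 (cv2) and the standard library are available. Lean on these libraries where they do the work, as an engineer would, in place of code of your own. Each camera call takes 0.05 s, during which the arm holds its last target. There are 200 camera calls.

## Working session

There is one attempt and no reset: what is moved stays moved. The work goes in short steps, Python scripts to look and compute and a tool call to move; the robot and the scene stay as the last step left them, time stands still between calls to the robot, and variables do not carry over. Pictures are saved under pics/ and viewed, about 8 in all and at most 12, crops included, and the job is handed in when it is done.

Besides the shell and the picture viewer there is one more tool, called after "Call:" as name(argument=value, ...), one argument or row to a line, values as JSON. play_rows: Moves the arm, as the interface text tells. Its arguments: {"type":"object","properties":{"commands":{"type":"array"},"gripper":{"type":"number"}},"required":["commands"]}

```bash
mkdir -p pics
cat > h.py <<'E'
from rig import *
import numpy as np, cv2
def cap(n):
    c=capture(n); np.savez(f'pics/{n}.npz',**c); return c
def world(c):
    d=c['depth'];K=c['mtx'];v,u=np.indices(d.shape)
    p=np.stack([(u-K[0,2])/K[0,0]*d,(v-K[1,2])/K[1,1]*d,d],-1)
    T=c['cam_to_world'];return p@T[:3,:3].T+T[:3,3]
def save(n,im,s=1): cv2.imwrite('pics/'+n,cv2.resize(im[...,::-1],None,fx=s,fy=s,interpolation=cv2.INTER_CUBIC))
E
python3 - <<'E'
from h import *
s=read_state();print(s['time_s'],s['position'],s['tcp_rot'])
for n in('top','scene'):
    c=cap(n);save(n+'0.png',c['frame'],1.4)
    print(n,c['mtx'],c['cam_to_world'])
E
```

```text
0.0 [0.20088131 0.59113498 0.24655247] [[ 3.21993708e-01 -1.05059808e-03 -9.46741226e-01]
 [ 9.46739409e-01 -1.89430608e-03  3.21995192e-01]
 [-2.13170519e-03 -9.99997654e-01  3.84687964e-04]]
top [[409.94865004   0.         274.94197615]
 [  0.         409.94865004 205.04701502]
 [  0.           0.           1.        ]] [[ 0.06301478 -0.97637531  0.20668912  0.39858327]
 [-0.99800938 -0.06112275  0.01553345  0.03801484]
 [-0.00253307 -0.20725652 -0.97828335  0.86121618]
 [ 0.          0.          0.          1.        ]]
scene [[394.95000102   0.         278.42633952]
 [  0.         394.95000102 204.61503406]
 [  0.           0.           1.        ]] [[-0.38305111  0.48163234 -0.78822721  1.14161597]
 [ 0.92348482  0.18012643 -0.33871854  0.28683272]
 [-0.02115725 -0.85766238 -0.51377778  0.50575463]
 [ 0.          0.          0.          1.        ]]
```

View pics/top0.png

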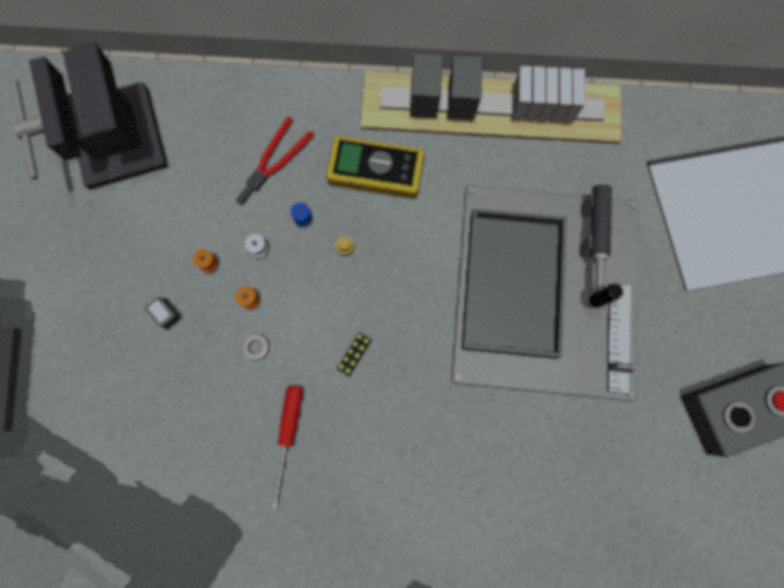

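View pics/scene0.png

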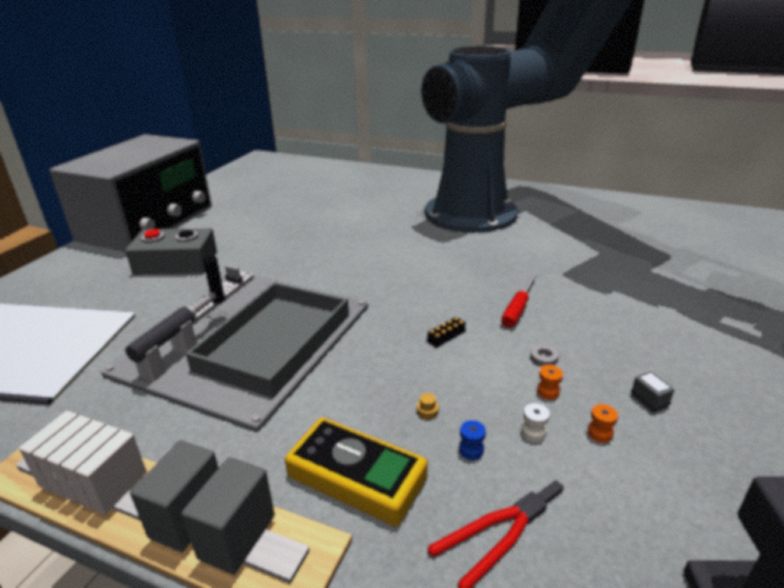

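The top view (784x588) shows the white bobbin at (255,244). Its look-alikes are blue at (301,214) and orange at (205,260) and (246,297). The relay with the pale label is at (162,312); the look-alikes for it are the grey boxes on the wooden rail at (427,85) and (465,87). The black strip with brass screws is at (354,354), and the white terminal blocks on the rail are not meant. The bearing is at (256,347), the gland at (344,245), the tray at (513,285), the knob at (605,295) and the mark at (621,367).

```bash
cat > m.py <<'E'
from h import *
c=dict(np.load('pics/top.npz'));W=world(c);f=c['frame'].astype(int)
def comp(name,u,v,r,lo,hi):
    u,v=int(u/1.4),int(v/1.4)
    P=W[v-r:v+r,u-r:u+r];z=P[...,2];m=((z>lo)&(z<hi)&(c['depth'][v-r:v+r,u-r:u+r]>0)).astype(np.uint8)
    n,l,s,ce=cv2.connectedComponentsWithStats(m)
    k=min(range(1,n),key=lambda k:np.hypot(*(ce[k]-r)) if s[k,4]>8 else 99)
    q=P[l==k];
    rect=cv2.minAreaRect((q[:,:2]*1000).astype(np.float32))
    print(name,len(q),'ztop',np.percentile(q[:,2],[50,95]).round(4),'rect mm',np.round(rect[0],1),np.round(rect[1],1),round(rect[2],1))
for n,u,v in[('bobbin',255,244),('blue',301,214),('or1',205,260),('or2',246,297),('relay',162,312),('strip',354,354),('gland',344,245),('bearing',256,347)]:
    comp(n,u,v,22,.006,.05)
comp('bobbintop',255,240,20,.028,.05);comp('relaytop',162,310,20,.025,.04);comp('striptop',354,354,22,.0125,.03);comp('driver',290,415,35,.006,.05)
comp('knob',605,295,25,.098,.135)
# bench height samples
print(W[210:214,100:104,2].mean(),W[290:294,230:234,2].mean(), W[260:264,360:364].mean((0,1)))
tray=W[140:270,320:420];m=(tray[...,2]>.035)&(tray[...,2]<.055)
print('walls',cv2.minAreaRect((tray[m][:,:2]*1000).astype(np.float32)), np.median(tray[m][:,2]))
E
python3 m.py
python3 - <<'E'
from h import *
f=dict(np.load('pics/top.npz'))['frame']
a=cv2.resize(f[150:280,100:290],None,fx=4,fy=4,interpolation=2);b=cv2.resize(f[125:295,320:465],None,fx=4,fy=4,interpolation=2)
save('crop1.png',a);save('crop2.png',b[:600])
E
```

```text
bobbin 210 ztop [0.0343 0.037 ] rect mm [626.3 251.9] [28.2 29.6] 5.5
blue 202 ztop [0.0344 0.0371] rect mm [681.6 188.3] [27.9 29.3] 59.3
or1 220 ztop [0.0344 0.0374] rect mm [599.6 326.4] [29.5 28.8] 25.0
or2 211 ztop [0.0346 0.0374] rect mm [546.4 255.9] [29.1 28.1] 12.1
relay 347 ztop [0.0307 0.0336] rect mm [516.6 380.2] [40.5 28.4] 45.4
strip 330 ztop [0.0177 0.0207] rect mm [474.4  92.4] [22.  63.7] 62.9
gland 134 ztop [0.0204 0.0246] rect mm [639.3 119.4] [26.7 27. ] 29.2
bearing 222 ztop [0.0107 0.0136] rect mm [475.3 239.4] [37.8 38.1] 36.3
bobbintop 162 ztop [0.035  0.0372] rect mm [626.3 251.9] [28.2 29.6] 5.5
relaytop 272 ztop [0.0313 0.0338] rect mm [516.6 380.6] [39.9 27.8] 45.4
striptop 274 ztop [0.0182 0.0208] rect mm [474.3  92.2] [21.6 61.4] 62.8
driver 572 ztop [0.0222 0.0261] rect mm [368.4 177.9] [ 25.3 106.7] 86.2
knob 151 ztop [0.118  0.1208] rect mm [ 568.6 -252.2] [21.3 20.6] 86.5
-0.0006080859708174485 -0.0010308013696656432 [ 0.47086022 -0.13402398  0.01004099]
walls ((609.3765258789062, -155.37039184570312), (173.35675048828125, 243.97325134277344), 87.98686218261719) 0.042511827268212676
```

View pics/crop1.png

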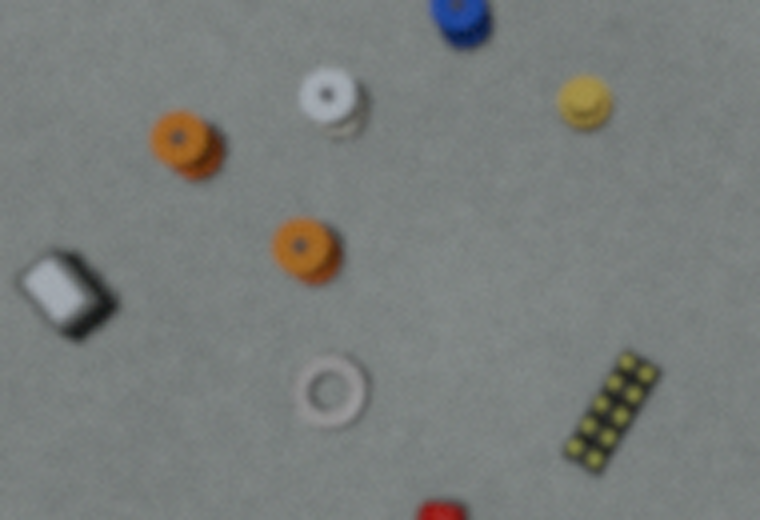

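Run:
```python
from h import *
f=dict(np.load('pics/top.npz'))['frame']
save('crop2.png',cv2.resize(f[125:290,320:465],None,fx=3.6,fy=3.6,interpolation=2))
```

```text
(no output)
```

View pics/crop2.png

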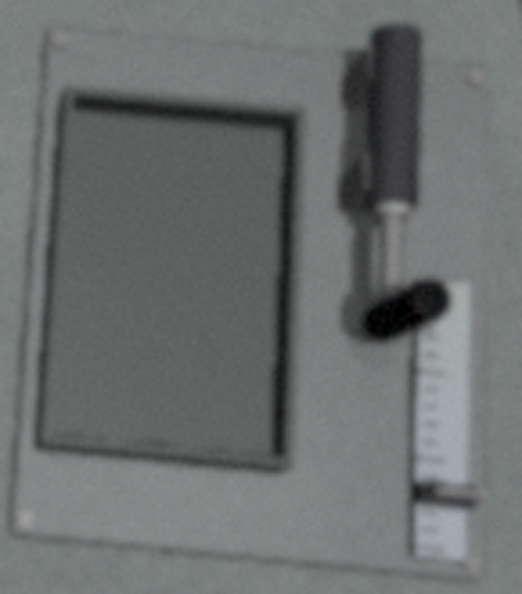

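The crops confirm the choices: white spool, grey relay with pale label, black strip with brass screws. Every measured size and height matches the description. Next I need the station pose and the mark.

Run:
```python
from h import *
c=dict(np.load('pics/top.npz'));W=world(c)
m=(W[...,2]>.005)&(W[...,2]<.1); m[:,:318]=0;m[:,458:]=0;m[:128]=0;m[290:]=0
n,l,s,ce=cv2.connectedComponentsWithStats(m.astype(np.uint8));k=1+s[1:,4].argmax();q=W[l==k]
r=cv2.minAreaRect((q[:,:2]*1000).astype(np.float32));print('plate',r)
for p in [(0,0)]:
    pass
ang=r[2]; L=r[1]
yaw=np.deg2rad(ang if L[0]>L[1] else ang-90); print('yaw',np.rad2deg(yaw))
R=np.array([[np.cos(yaw),-np.sin(yaw)],[np.sin(yaw),np.cos(yaw)]]);o=np.array(r[0])/1000
S=(W[...,:2]-o)@R
z=W[...,2]
m=(z>.035)&(z<.055)&(S[...,1]>-.03)&(abs(S[...,0])<.13)&(S[...,1]<.14)
q=W[m];rr=cv2.minAreaRect((q[:,:2]*1000).astype(np.float32));print('tray',rr,'in st',(np.array(rr[0])/1000-o)@R)
for nm in('top','scene'):
    c=dict(np.load(f'pics/{nm}.npz'));W=world(c);S=(W[...,:2]-o)@R;z=W[...,2]
    m=(z>.098)&(abs(S[...,0]+.02)<.04)&(abs(S[...,1]+.06)<.04);print(nm,'knob st',np.median(S[m],0),'min',S[m].min(0),'max',S[m].max(0),m.sum())
    m=(z>.03)&(z<.055)&(S[...,0]<-.07)&(S[...,1]<-.06)&(S[...,0]>-.15)&(S[...,1]>-.135)
    print(nm,'mark',m.sum()); 
    if m.any(): print(np.percentile(S[m],[3,50,97],axis=0).round(4),np.percentile(z[m],[5,50,95]).round(4)); h=m&(z>.045);print(h.sum(),S[h].mean(0) if h.any() else'')
    m=(z>.035)&(z<.062)&(abs(S[...,0]+.02)<.03)&(S[...,1]<-.075)&(S[...,1]>-.12);print('pointer',m.sum(),np.median(S[m],0) if m.any() else '',np.median(z[m]) if m.any() else '')
```

```text
plate ((591.195556640625, -193.1475830078125), (270.07476806640625, 310.0703430175781), 88.05056762695312)
yaw -1.949432373046875
tray ((593.5200805664062, -138.67286682128906), (141.02264404296875, 211.18753051757812), 87.9447021484375) in st [0.00047009 0.05452226]
top knob st [-0.0217212  -0.05729363] min [-0.03087352 -0.07052357] max [-0.01032194 -0.04901289] 151
top mark 97
[[-0.1159 -0.1188]
 [-0.1114 -0.103 ]
 [-0.1045 -0.0906]] [0.031  0.0345 0.0504]
32 [-0.11031577 -0.10485657]
pointer 11 [-0.02141154 -0.08416732] 0.047299839910181496
scene knob st [-0.01295306 -0.05464952] min [-0.02860772 -0.06884191] max [-0.00724442 -0.04908099] 137
scene mark 99
[[-0.1118 -0.1186]
 [-0.1077 -0.1029]
 [-0.1027 -0.0906]] [0.0316 0.0398 0.0511]
31 [-0.10854273 -0.10347335]
pointer 5 [-0.01847706 -0.08630176] 0.050668289746246264
```

Call:
play_rows(
  commands=[
    [[0.08,-0.053,-0.02],[0,0,0.28]],
    [[0.16,-0.106,-0.04],[0,0,0.56]],
    [[0.24,-0.16,-0.07],[0,0,0.84]],
    [[0.316,-0.212,-0.098],[0,0,1.12]],
    [[0.316,-0.212,-0.098],[0,0,1.12]],
    [[0.316,-0.212,-0.098],[0,0,1.12]],
    [[0.316,-0.212,-0.098],[0,0,1.12]],
    [[0.316,-0.212,-0.098],[0,0,1.12]],
    [[0.316,-0.212,-0.098],[0,0,1.12]],
  ],
  gripper=0.06,
)

```text
time_s: 1.23
position: [0.5162, 0.38, 0.1493]
tcp_rot: [[-0.712, -0.002, -0.703], [0.703, -0.0, -0.712], [0.001, -1.0, 0.001]]
force: [0.1, -0.2, 0.5]
opening: 0.694
```

Call:
play_rows(
  commands=[
    [[0,0,-0.05],[0,0,0]],
    [[0,0,-0.085],[0,0,0]],
    [[0,0,-0.118],[0,0,0]],
    [[0,0,-0.118],[0,0,0]],
    [[0,0,-0.118],[0,0,0]],
  ],
)

```text
time_s: 1.85
position: [0.5171, 0.3809, 0.0329]
tcp_rot: [[-0.713, 0.002, -0.701], [0.701, 0.001, -0.713], [-0.0, -1.0, -0.002]]
force: [0.3, 0.2, 0.3]
opening: 0.69
```

Call:
play_rows(
  commands=[
    [[0,0,0],[0,0,0]],
    [[0,0,0],[0,0,0]],
    [[0,0,0],[0,0,0]],
    [[0,0,0],[0,0,0]],
    [[0,0,0],[0,0,0]],
    [[0,0,0],[0,0,0]],
    [[0,0,0.06],[0,0,0]],
    [[0,0,0.12],[0,0,0]],
    [[0,0,0.12],[0,0,0]],
    [[0,0,0.12],[0,0,0]],
  ],
  gripper=0.01,
)

```text
time_s: 3.1
position: [0.5165, 0.3793, 0.1511]
tcp_rot: [[-0.712, -0.001, -0.702], [0.702, -0.001, -0.712], [0.0, -1.0, 0.001]]
force: [-0.3, -0.0, -0.8]
opening: 0.32
```

Call:
play_rows(
  commands=[
    [[0.016,-0.06,0],[0,0,-0.1]],
    [[0.032,-0.12,0],[0,0,-0.2]],
    [[0.048,-0.18,0],[0,0,-0.3]],
    [[0.064,-0.24,0],[0,0,-0.4]],
    [[0.08,-0.3,0],[0,0,-0.5]],
    [[0.097,-0.36,0],[0,0,-0.6]],
    [[0.113,-0.42,0],[0,0,-0.7]],
    [[0.128,-0.475,0],[0,0,-0.8]],
    [[0.137,-0.509,0],[0,0,-0.827]],
    [[0.137,-0.509,0],[0,0,-0.827]],
  ],
)

```text
time_s: 4.35
position: [0.6534, -0.1323, 0.1487]
tcp_rot: [[0.039, -0.003, -0.999], [0.999, 0.001, 0.039], [0.001, -1.0, 0.003]]
force: [-0.0, 0.2, -0.9]
opening: 0.316
```

Call:
play_rows(
  commands=[
    [[0,0,-0.04],[0,0,0]],
    [[0,0,-0.07],[0,0,0]],
    [[0,0,-0.09],[0,0,0]],
    [[0,0,-0.098],[0,0,0]],
    [[0,0,-0.098],[0,0,0]],
    [[0,0,-0.098],[0,0,0]],
  ],
)

```text
time_s: 5.1
position: [0.6551, -0.1295, 0.0547]
tcp_rot: [[0.035, 0.002, -0.999], [0.999, -0.001, 0.035], [-0.001, -1.0, -0.002]]
force: [0.1, 1.0, -1.4]
opening: 0.318
```

Call:
play_rows(
  commands=[
    [[0,0,-0.003],[0,0,0]],
    [[0,0,-0.003],[0,0,0]],
  ],
)

```text
time_s: 5.35
position: [0.6543, -0.1294, 0.051]
tcp_rot: [[0.035, 0.001, -0.999], [0.999, -0.0, 0.035], [-0.0, -1.0, -0.001]]
force: [-0.4, 0.4, 0.2]
opening: 0.319
```

Call:
play_rows(
  commands=[
    [[0,0,0],[0,0,0]],
    [[0,0,0],[0,0,0]],
    [[0,0,0],[0,0,0]],
    [[0,0,0.05],[0,0,0]],
    [[0,0,0.098],[0,0,0]],
    [[0,0,0.098],[0,0,0]],
  ],
  gripper=0.05,
)

```text
time_s: 6.1
position: [0.6573, -0.1304, 0.1535]
tcp_rot: [[0.035, 0.01, -0.999], [0.999, -0.004, 0.035], [-0.003, -1.0, -0.01]]
force: [-0.2, -0.6, -0.7]
opening: 0.575
```

Call:
play_rows(
  commands=[
    [[-0.004,0.06,0],[0,0,-0.08]],
    [[-0.008,0.12,0],[0,0,-0.16]],
    [[-0.012,0.18,0],[0,0,-0.24]],
    [[-0.016,0.24,0],[0,0,-0.32]],
    [[-0.021,0.3,0],[0,0,-0.4]],
    [[-0.025,0.35,0],[0,0,-0.45]],
    [[-0.027,0.382,0],[0,0,-0.489]],
    [[-0.027,0.382,0],[0,0,-0.489]],
    [[-0.027,0.382,0],[0,0,-0.489]],
  ],
  gripper=0.06,
)

```text
time_s: 7.22
position: [0.6266, 0.252, 0.1476]
tcp_rot: [[0.5, -0.002, -0.866], [0.866, -0.001, 0.5], [-0.002, -1.0, 0.001]]
force: [-0.1, -0.8, 0.1]
opening: 0.685
```

Call:
play_rows(
  commands=[
    [[0,0,-0.05],[0,0,0]],
    [[0,0,-0.085],[0,0,0]],
    [[0,0,-0.116],[0,0,0]],
    [[0,0,-0.116],[0,0,0]],
    [[0,0,-0.116],[0,0,0]],
  ],
)

```text
time_s: 7.85
position: [0.6282, 0.2518, 0.0335]
tcp_rot: [[0.501, 0.001, -0.865], [0.865, 0.0, 0.501], [0.001, -1.0, -0.001]]
force: [0.4, -0.2, -0.5]
opening: 0.694
```

Call:
play_rows(
  commands=[
    [[0,0,0],[0,0,0]],
    [[0,0,0],[0,0,0]],
    [[0,0,0],[0,0,0]],
    [[0,0,0],[0,0,0]],
    [[0,0,0],[0,0,0]],
    [[0,0,0],[0,0,0]],
    [[0,0,0.06],[0,0,0]],
    [[0,0,0.12],[0,0,0]],
    [[0,0,0.12],[0,0,0]],
    [[0,0,0.12],[0,0,0]],
  ],
  gripper=0.01,
)

```text
time_s: 9.1
position: [0.6264, 0.2525, 0.152]
tcp_rot: [[0.5, -0.001, -0.866], [0.866, -0.0, 0.5], [-0.001, -1.0, 0.001]]
force: [-0.0, -0.1, -1.4]
opening: 0.329
```

Call:
play_rows(
  commands=[
    [[-0.004,-0.06,0],[0,0,0.08]],
    [[-0.008,-0.12,0],[0,0,0.16]],
    [[-0.012,-0.18,0],[0,0,0.24]],
    [[-0.016,-0.24,0],[0,0,0.32]],
    [[-0.02,-0.3,0],[0,0,0.4]],
    [[-0.022,-0.35,0],[0,0,0.45]],
    [[-0.023,-0.381,0],[0,0,0.489]],
    [[-0.023,-0.381,0],[0,0,0.489]],
    [[-0.023,-0.381,0],[0,0,0.489]],
  ],
)

```text
time_s: 10.22
position: [0.6029, -0.1273, 0.1508]
tcp_rot: [[0.035, -0.004, -0.999], [0.999, 0.002, 0.035], [0.002, -1.0, 0.004]]
force: [-0.7, -0.5, -0.6]
opening: 0.324
```

Call:
play_rows(
  commands=[
    [[0,0,-0.04],[0,0,0]],
    [[0,0,-0.07],[0,0,0]],
    [[0,0,-0.092],[0,0,0]],
    [[0,0,-0.1],[0,0,0]],
    [[0,0,-0.1],[0,0,0]],
    [[0,0,-0.1],[0,0,0]],
    [[0,0,-0.1],[0,0,0]],
  ],
)

```text
time_s: 11.1
position: [0.6048, -0.1284, 0.0536]
tcp_rot: [[0.035, 0.002, -0.999], [0.999, -0.001, 0.035], [-0.001, -1.0, -0.002]]
force: [-0.1, -1.0, -1.1]
opening: 0.325
```

Call:
play_rows(
  commands=[
    [[0,0,-0.003],[0,0,0]],
    [[0,0,-0.003],[0,0,0]],
  ],
)

```text
time_s: 11.35
position: [0.6046, -0.1285, 0.05]
tcp_rot: [[0.035, 0.001, -0.999], [0.999, -0.0, 0.035], [-0.0, -1.0, -0.001]]
force: [0.2, -0.4, 1.4]
opening: 0.326
```

Call:
play_rows(
  commands=[
    [[0,0,0],[0,0,0]],
    [[0,0,0],[0,0,0]],
    [[0,0,0],[0,0,0]],
    [[0,0,0.04],[0,0,0]],
    [[0,0,0.1],[0,0,0]],
    [[0,0,0.1],[0,0,0]],
  ],
  gripper=0.05,
)

```text
time_s: 12.1
position: [0.6075, -0.1295, 0.1546]
tcp_rot: [[0.035, 0.01, -0.999], [0.999, -0.004, 0.035], [-0.004, -1.0, -0.01]]
force: [0.3, -0.0, -0.0]
opening: 0.576
```

Call:
play_rows(
  commands=[
    [[-0.026,0.044,0],[0,0,-0.09]],
    [[-0.052,0.088,0],[0,0,-0.18]],
    [[-0.078,0.132,0],[0,0,-0.27]],
    [[-0.104,0.177,0],[0,0,-0.36]],
    [[-0.129,0.221,0],[0,0,-0.438]],
    [[-0.129,0.221,0],[0,0,-0.438]],
    [[-0.129,0.221,0],[0,0,-0.438]],
    [[-0.129,0.221,0],[0,0,-0.438]],
  ],
)

```text
time_s: 13.1
position: [0.4762, 0.0918, 0.1494]
tcp_rot: [[0.456, 0.001, -0.89], [0.89, -0.0, 0.456], [0.0, -1.0, -0.001]]
force: [0.1, 0.2, 0.7]
opening: 0.57
```

Descend to about 0.029 over the strip.

Call:
play_rows(
  commands=[
    [[0,0,-0.05],[0,0,0]],
    [[0,0,-0.085],[0,0,0]],
    [[0,0,-0.12],[0,0,0]],
    [[0,0,-0.12],[0,0,0]],
    [[0,0,-0.12],[0,0,0]],
    [[0,0,-0.12],[0,0,0]],
  ],
)

```text
time_s: 13.85
position: [0.4758, 0.0922, 0.03]
tcp_rot: [[0.456, 0.001, -0.89], [0.89, -0.0, 0.456], [0.0, -1.0, -0.001]]
force: [0.7, 0.2, 0.4]
opening: 0.574
```

Call:
play_rows(
  commands=[
    [[0,0,0],[0,0,0]],
    [[0,0,0],[0,0,0]],
    [[0,0,0],[0,0,0]],
    [[0,0,0],[0,0,0]],
    [[0,0,0],[0,0,0]],
    [[0,0,0],[0,0,0]],
    [[0,0,0.06],[0,0,0]],
    [[0,0,0.12],[0,0,0]],
    [[0,0,0.12],[0,0,0]],
    [[0,0,0.12],[0,0,0]],
  ],
  gripper=0.005,
)

```text
time_s: 15.1
position: [0.4746, 0.0927, 0.1494]
tcp_rot: [[0.455, -0.001, -0.89], [0.89, -0.0, 0.455], [-0.0, -1.0, 0.0]]
force: [-0.2, -0.7, -0.8]
opening: 0.251
```

Call:
play_rows(
  commands=[
    [[0.014,-0.044,0],[0,0,0.09]],
    [[0.028,-0.088,0],[0,0,0.18]],
    [[0.042,-0.132,0],[0,0,0.27]],
    [[0.056,-0.176,0],[0,0,0.36]],
    [[0.069,-0.219,0],[0,0,0.438]],
    [[0.069,-0.219,0],[0,0,0.438]],
    [[0.069,-0.219,0],[0,0,0.438]],
    [[0.069,-0.219,0],[0,0,0.438]],
  ],
)

```text
time_s: 16.1
position: [0.543, -0.1248, 0.1485]
tcp_rot: [[0.034, -0.003, -0.999], [0.999, 0.001, 0.034], [0.001, -1.0, 0.003]]
force: [0.8, 0.0, 0.1]
opening: 0.25
```

Call:
play_rows(
  commands=[
    [[0,0,-0.04],[0,0,0]],
    [[0,0,-0.07],[0,0,0]],
    [[0,0,-0.092],[0,0,0]],
    [[0,0,-0.101],[0,0,0]],
    [[0,0,-0.101],[0,0,0]],
    [[0,0,-0.101],[0,0,0]],
    [[0,0,-0.101],[0,0,0]],
  ],
)

```text
time_s: 16.98
position: [0.5447, -0.1265, 0.0494]
tcp_rot: [[0.035, 0.002, -0.999], [0.999, -0.001, 0.035], [-0.001, -1.0, -0.002]]
force: [-0.6, 0.3, -0.7]
opening: 0.247
```

Call:
play_rows(
  commands=[
    [[0,0,-0.002],[0,0,0]],
    [[0,0,-0.002],[0,0,0]],
  ],
)

```text
time_s: 17.23
position: [0.5443, -0.1264, 0.0467]
tcp_rot: [[0.035, 0.0, -0.999], [0.999, -0.0, 0.035], [-0.0, -1.0, -0.0]]
force: [-0.5, 0.0, 0.6]
opening: 0.251
```

Call:
play_rows(
  commands=[
    [[0,0,0],[0,0,0]],
    [[0,0,0],[0,0,0]],
    [[0,0,0],[0,0,0]],
    [[0,0,0.04],[0,0,0]],
    [[0,0,0.1],[0,0,0]],
    [[0,0,0.15],[0,0,0]],
    [[0,0,0.18],[0,0,0]],
    [[0,0,0.18],[0,0,0]],
  ],
  gripper=0.05,
)

```text
time_s: 18.23
position: [0.5456, -0.1269, 0.2292]
tcp_rot: [[0.035, 0.006, -0.999], [0.999, -0.003, 0.035], [-0.002, -1.0, -0.006]]
force: [-0.9, 0.7, -0.4]
opening: 0.575
```

Call:
play_rows(
  commands=[
    [[-0.03,0,0],[0,0,-0.18]],
    [[-0.06,0,0],[0,0,-0.36]],
    [[-0.09,0,0],[0,0,-0.54]],
    [[-0.1,0,0],[0,0,-0.72]],
    [[-0.1,0,0],[0,0,-0.9]],
    [[-0.1,0,0],[0,0,-1.08]],
    [[-0.1,0,0],[0,0,-1.26]],
    [[-0.1,0,0],[0,0,-1.44]],
    [[-0.1,0,0],[0,0,-1.57]],
    [[-0.1,0,0],[0,0,-1.57]],
  ],
  gripper=0.07,
)

```text
time_s: 19.48
position: [0.4433, -0.1258, 0.2251]
tcp_rot: [[0.999, -0.003, 0.032], [-0.032, 0.002, 0.999], [-0.003, -1.0, 0.001]]
force: [0.8, 0.2, 0.3]
opening: 0.805
```

Run:
```python
from h import *
s=read_state();print(s['time_s'],s['position'].round(4) if hasattr(s['position'],'round') else s['position'])
a=cap('wrist');b=cap('top');c=cap('scene')
print(a['hand_eye'].round(3),a['mtx'])
save('chk.png',np.vstack([np.hstack([a['frame'],b['frame']])]),.7)
```

```text
19.475 [ 0.4433 -0.1258  0.2251]
[[ 1.    -0.002  0.     0.001]
 [-0.001 -0.254  0.967 -0.137]
 [-0.001 -0.967 -0.254  0.068]
 [ 0.     0.     0.     1.   ]] [[325.1922621    0.         278.52247974]
 [  0.         325.1922621  204.45016388]
 [  0.           0.           1.        ]]
```

View pics/chk.png

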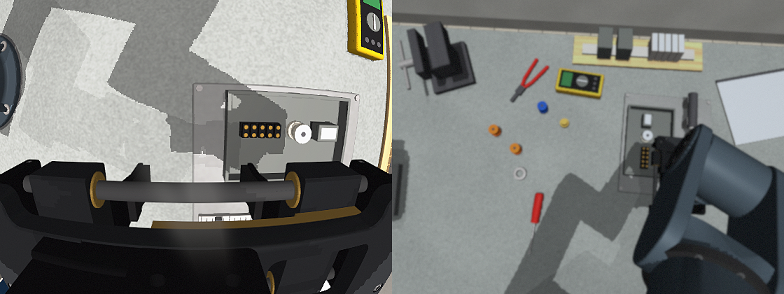

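The wrist view shows strip (260,130), bobbin (300,132) and relay (325,132) inside the tray walls, with the other parts undisturbed. On to the knob.

Call:
play_rows(
  commands=[
    [[0.03,-0.03,0],[0,0,0]],
    [[0.06,-0.06,0],[0,0,0]],
    [[0.09,-0.09,0],[0,0,0]],
    [[0.126,-0.127,0],[0,0,0]],
    [[0.126,-0.127,0],[0,0,0]],
    [[0.126,-0.127,0],[0,0,0]],
  ],
)

```text
time_s: 20.38
position: [0.5692, -0.2526, 0.2256]
tcp_rot: [[0.999, -0.002, 0.033], [-0.033, 0.002, 0.999], [-0.002, -1.0, 0.002]]
force: [-1.2, 0.0, -0.2]
opening: 0.804
```

Call:
play_rows(
  commands=[
    [[0,0,-0.04],[0,0,0]],
    [[0,0,-0.08],[0,0,0]],
    [[0,0,-0.11],[0,0,0]],
    [[0,0,-0.121],[0,0,0]],
    [[0,0,-0.121],[0,0,0]],
    [[0,0,-0.121],[0,0,0]],
  ],
)

```text
time_s: 21.12
position: [0.5709, -0.2536, 0.107]
tcp_rot: [[0.999, 0.002, 0.034], [-0.034, -0.001, 0.999], [0.002, -1.0, -0.001]]
force: [0.4, -0.5, 0.6]
opening: 0.803
```

```bash
cat > chk.py <<'E'
from h import *
o=np.array([.5912,-.1931]);y=np.deg2rad(-1.95);R=np.array([[np.cos(y),-np.sin(y)],[np.sin(y),np.cos(y)]])
c=cap('scene');W=world(c);S=(W[...,:2]-o)@R;z=W[...,2]
m=(z>.025)&(z<.09)&(abs(S[...,0])<.092)&(S[...,1]>-.0)&(S[...,1]<.112)
n,l,s,ce=cv2.connectedComponentsWithStats(m.astype(np.uint8))
for k in range(1,n):
    if s[k,4]>25:print('part',s[k,4],S[l==k].min(0).round(3),S[l==k].max(0).round(3),z[l==k].max().round(3))
def rep(t,m): print(t,m.sum(),(S[m].mean(0).round(4),np.percentile(S[m],[5,95],axis=0).round(4).tolist()) if m.any() else '')
rep('mark',(z>.044)&(z<.056)&(S[...,0]<-.09)&(S[...,1]<-.085)&(S[...,0]>-.13)&(S[...,1]>-.125))
for a in(-.02,-.11): rep(f'blade {a}',(z>.043)&(z<.056)&(abs(S[...,0]-a)<.03)&(S[...,1]<-.074)&(S[...,1]>-.13))
s=read_state();print(s['time_s'],s['position'],s['force'],s['opening'])
f=c['frame'];save(f"s{int(s['time_s']*10)}.png",cv2.resize(f[150:300,60:290],None,fx=3.4,fy=3.4,interpolation=2))
E
python3 chk.py; ls pics
```

```text
part 933 [-0.081  0.051] [0.084 0.082] 0.056
mark 10 (array([-0.1081, -0.0954]), [[-0.1113, -0.1058], [-0.1057, -0.0904]])
blade -0.02 5 (array([-0.0185, -0.0871]), [[-0.0208, -0.0885], [-0.0165, -0.0848]])
blade -0.11 15 (array([-0.1078, -0.0971]), [[-0.1111, -0.1082], [-0.1054, -0.0906]])
21.175 [ 0.57097451 -0.25369074  0.10714429] [ 0.47717244 -0.16543053 -0.76079037] 0.8011861100107674
chk.png
crop1.png
crop2.png
s211.png
scene.npz
scene0.png
top.npz
top0.png
wrist.npz
```

Call:
play_rows(
  commands=[
    [[0,0,-0.003],[0,0,0]],
    [[0,0,-0.003],[0,0,0]],
    [[0,0,-0.003],[0,0,0]],
    [[0,0,-0.003],[0,0,0]],
    [[0,0,-0.003],[0,0,0]],
    [[0,0,-0.003],[0,0,0]],
    [[0,0,-0.003],[0,0,0]],
    [[0,0,-0.003],[0,0,0]],
  ],
  gripper=0.0,
)

```text
time_s: 22.18
position: [0.5694, -0.2532, 0.1025]
tcp_rot: [[0.999, -0.002, 0.034], [-0.034, 0.0, 0.999], [-0.002, -1.0, 0.0]]
force: [-4.2, -0.7, 1.0]
opening: 0.243
```

Call:
play_rows(
  commands=[
    [[-0.008,0.0003,0],[0,0,0]],
    [[-0.018,0.0006,0],[0,0,0]],
    [[-0.028,0.001,0],[0,0,0]],
    [[-0.038,0.0013,0],[0,0,0]],
    [[-0.048,0.0016,0],[0,0,0]],
    [[-0.058,0.002,0],[0,0,0]],
    [[-0.068,0.0023,0],[0,0,0]],
    [[-0.078,0.0027,0],[0,0,0]],
    [[-0.085,0.0029,0],[0,0,0]],
    [[-0.089,0.003,0],[0,0,0]],
  ],
)

```text
time_s: 23.42
position: [0.4844, -0.2503, 0.1025]
tcp_rot: [[0.999, 0.008, 0.036], [-0.036, -0.001, 0.999], [0.008, -1.0, -0.001]]
force: [10.4, 4.2, -6.8]
opening: 0.236
```

Call:
play_rows(
  commands=[
    [[0,0,0],[0,0,0]],
    [[0,0,0],[0,0,0]],
    [[0,0,0],[0,0,0]],
    [[0,0,0],[0,0,0]],
  ],
)

```text
time_s: 23.92
position: [0.4846, -0.2504, 0.1025]
tcp_rot: [[0.999, 0.007, 0.036], [-0.036, -0.001, 0.999], [0.008, -1.0, -0.001]]
force: [9.9, 3.5, -6.4]
opening: 0.239
```

```bash
python3 chk.py; ls pics/s2*
```

```text
part 941 [-0.081  0.05 ] [0.084 0.082] 0.056
mark 36 (array([-0.1079, -0.1039]), [[-0.1114, -0.1171], [-0.1049, -0.0897]])
blade -0.02 0 
blade -0.11 38 (array([-0.1078, -0.1035]), [[-0.1114, -0.1171], [-0.1033, -0.0884]])
23.975 [ 0.48463563 -0.25036313  0.10250207] [ 9.41121963  2.98058981 -6.48166216] 0.24393847863237755
pics/s211.png
pics/s239.png
```

View pics/s239.png

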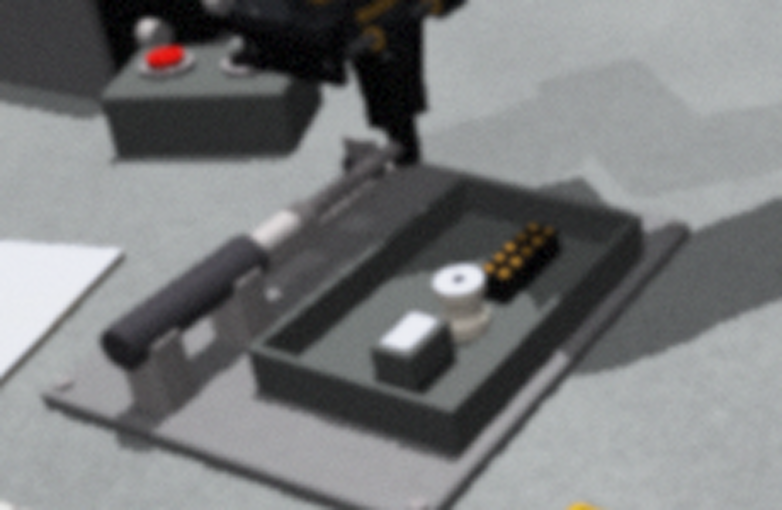

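Call:
play_rows(
  commands=[
    [[-0.002,0,0],[0,0,0]],
    [[-0.004,0,0],[0,0,0]],
    [[-0.004,0,0],[0,0,0]],
    [[-0.004,0,0],[0,0,0]],
    [[-0.004,0,0],[0,0,0]],
  ],
)

```text
time_s: 24.6
position: [0.4807, -0.2502, 0.1025]
tcp_rot: [[0.999, 0.008, 0.036], [-0.036, -0.001, 0.999], [0.008, -1.0, -0.001]]
force: [10.7, 4.3, -6.2]
opening: 0.245
```

```bash
python3 chk.py
python3 - <<'E'
from h import *
c=dict(np.load('pics/scene.npz'));save('close.png',cv2.resize(c['frame'][165:225,125:205],None,fx=9,fy=9,interpolation=2))
E
```

```text
part 939 [-0.081  0.051] [0.084 0.082] 0.056
mark 36 (array([-0.1082, -0.1031]), [[-0.1101, -0.1179], [-0.1059, -0.0876]])
blade -0.02 0 
blade -0.11 40 (array([-0.1081, -0.1032]), [[-0.11, -0.1178], [-0.1056, -0.0879]])
24.65 [ 0.48064515 -0.2502281   0.10249107] [10.87540054  3.56269004 -6.03589662] 0.24234333427102644
```

View pics/close.png

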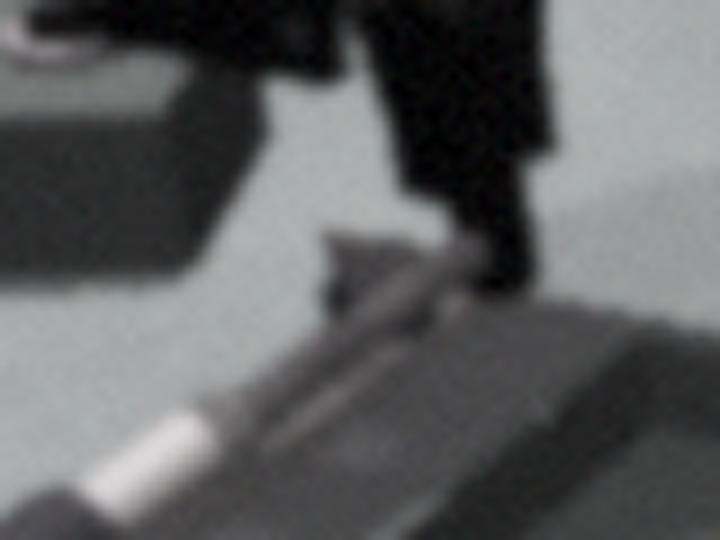

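Run:
```python
from h import *
o=np.array([.5912,-.1931]);y=np.deg2rad(-1.95);R=np.array([[np.cos(y),-np.sin(y)],[np.sin(y),np.cos(y)]])
c=dict(np.load('pics/scene.npz'));W=world(c);S=(W[...,:2]-o)@R;z=W[...,2]
m=(z>.043)&(z<.056)&(abs(S[...,0]+.11)<.025)
for a in np.arange(-.122,-.074,.006):
    k=m&(S[...,1]>a)&(S[...,1]<=a+.006);print(a.round(3),k.sum(),S[k][:,0].mean().round(4) if k.any() else '')
```

```text
-0.122 4 -0.1086
-0.116 8 -0.1075
-0.11 8 -0.1091
-0.104 8 -0.1076
-0.098 5 -0.1083
-0.092 6 -0.1078
-0.086 1 -0.1092
-0.08 0
```

Call:
play_rows(
  commands=[
    [[0,0,0],[0,0,0]],
    [[0,0,0],[0,0,0]],
    [[0,0,0],[0,0,0]],
    [[0,0,0],[0,0,0]],
    [[0,0,0],[0,0,0]],
    [[0,0,0],[0,0,0]],
    [[0,0,0],[0,0,0]],
  ],
)

```text
time_s: 25.52
position: [0.4807, -0.2502, 0.1025]
tcp_rot: [[0.999, 0.008, 0.036], [-0.036, -0.001, 0.999], [0.008, -1.0, -0.001]]
force: [10.6, 3.9, -5.8]
opening: 0.246
```

```bash
python3 -c "
from rig import *
s=read_state();print(s['time_s'],s['position'],s['force'],s['opening']);print(hand_in())"
```

```text
25.525 [ 0.48065421 -0.25023247  0.10248455] [10.56860458  3.89905981 -5.75551275] 0.2457283718228312
the job is handed in; nothing more can be done
None
```

I put the relay, bobbin and terminal strip in the tray, pulled the rod out by its knob, and handed the job in at 25.5 s while still holding it. No verdict was given.

- **Tray:** The last depth check put the three parts together within x -81 to +84 mm and y +51 to +82 mm of the station, which is inside the walls.
- **Rod:** The pull needed measured about 89 mm in both cameras. The first pull stopped about 4 mm short under the spring, so I pulled those 4 mm more, to about 88.7 mm.
- **Alignment:** Pointer and mark then lay on one line at x ≈ -108 mm, within about 1 mm. Only a few pixels showed the pointer itself, because the gripper hid most of it.
- **Hold:** The arm was still, and the tool read about 10.6 N along the rod, in line with the 9 to 11 N expected at the mark. It also read about 4 N sideways and 6 N downward, which I took to be strain from the grip.

The pictures taken after loading the tray showed the other things on the bench undisturbed; I did not measure their positions again.

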